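Step the attenuator wheel on by four clicks

ROBOT

A 6-joint arm with a two-finger parallel gripper is mounted at the origin on the work surface. World frame = base frame: x ahead of the robot, y to its left, z up, the work surface at z = 0. Lengths are in m, angles in rad, forces in N, time in s.
With the tool pointing down it reaches from about 0.275 to 0.725 m from the base axis. Payload 5.6 kg.
Tool frame: the origin (TCP) lies at the very end of the fingers, on their centre line; the grasp point (between the pads) lies 19 mm behind it; z points along the fingers, y is the line along which they close (so a half turn about z gives the same grasp; the last joint's range is limited). The gripper opens to 85 mm and grips with 20 to 120 N. Pads are 22 mm wide; open, the fingers measure 114 mm over their backs; the gripper's body (76 mm by 85 mm) begins 54 mm behind the grasp point. The pads swing forward as they close: fully open they stand 13 mm farther back than shut.
Start: joints at [1.554, 0.255, 0.108, 0, -1.424, -0.285], TCP at [0.163, 0.525, 0.231] pointing down, gripper open.
Joint ranges: [-2.95, 2.95], [-1.21, 1.97], [-1.09, 1.5], [-2.87, 1.71], [-2.94, -0.07], [-3.05, 3.05]. Speed limits (rad/s): [2.57, 2.57, 3.14, 3.14, 3.14, 3.14].

INTERFACE

Orientations are given as a rotation vector (axis times angle).
In Python, from workcell import observe, read_camera, sign_off gives the robot as it stands.
- The arm moves only by the tool jog_arm, never from a script. Its argument "series" is a list of rows, each a list of 5 numbers: the shift along the tool's x, y, z in cm, then the turn about the tool's z in degrees, then the closure in counts, from 0 (fully open) to 255 (shut). A call has 1 to 8 rows; each row is the pose to reach, as a shift and turn from the pose commanded when the call began, along the tool's axes at that moment; what a row does not reach only later rows make up. A row lasts 1/10 s, in which the tool goes at most 50 mm and 8.59 degrees, less where a joint would pass 70% of its speed; a pose out of reach is approached as far as the arm can. A call with a gripper value outside its range is refused whole. The fingers move at their own pace and stop on an object; the grip force is fixed at half the most. Time passes only in rows, so rows that repeat a pose let the fingers close. It gives the time, the measured TCP pose, the force, the opening and the grip force at its end, in the units of the state.
- observe(): the state, without advancing time (a new reading comes with each control period).
- read_camera(name): name is "side" or "top"; returns a dict with "pixels" (420x560x3 uint8, red, green, blue), "vfov" (degrees; the focal length in pixels is half the picture's height over the tangent of half this angle, whatever the lens; pixels are square), "cx", "cy" (the principal point, pixels), "view" (4x4, takes a point from world to camera coordinates). Camera axes: x right, y down, z forward; pixel columns grow to the right and rows downward; lengths in m; the calibration is good to about 2 mm. A picture is of the moment at which its call begins. There is no depth.
- sign_off(): hands the job in; it is judged then, once.
The state is a dict: "t": time; "joint_positions": joint angles; "dq": joint speeds; "effort": joint torques, N m; "tcp_pos": TCP position; "orientation": TCP orientation; "force": force on the tool from outside, world axes, zero at the start; "torque": the same for the moment, N m; "opening": finger opening in m; "gripper_force": force on a finger pad.
Only numpy, scipy, OpenCV 4.12 (cv2) and the standard library are available. Lean on these libraries where they do the work, as an engineer would, in place of code of your own. Each camera call takes 0.05 s, during which the arm holds its last target. There are 200 camera calls.

TASK

Cut the laser light that reaches the power sensor: with a fingertip against the scalloped rim of the upright filter wheel, roll the top of the wheel away from the robot by exactly four clicks from where it stands, and leave it resting in that fourth click-stop. Push it only, and lightly; do not pinch or grasp the wheel or pick anything up, and leave the other things on the table where they are.

Things in the scene. Friction and masses are not known exactly. Their poses are not given: they have to be found in the camera images.
- hub (a point): centre of the filter wheel, on its level axle, mid-thickness, 105 mm above the table; does not turn with the wheel: y along the axle, z up, x level in the plane of the wheel, pointing away from the robot. Stand bolted down; its place and yaw vary. Wheel: upright bare-metal disc, 10 mm thick along y, with ten 25 mm filters. Nothing within 80 mm of it stands higher than the hub, save its own bracket
- rim_top (a point): highest point of the circle of scallop floors: 78 mm straight above the hub, mid-thickness; fixed. The rim has ten scallops with floors at radius 78 mm, parted by ten finger lobes that stand out to radius 92 mm, 36 degrees apart, 14 mm wide along the rim, flat parallel sides. At each click-stop a scallop is at the top and the two nearest lobes are 18 degrees before and after it
- stand: black stand of the wheel, origin under the hub at table height: 110 x 85 x 12 mm foot, and the bracket that carries the axle, an upright plate 40 mm wide (x), from y = +16 to +28 mm of the wheel's mid-thickness, with a detent roller, ending 62 mm above the axle: the top of the rim is free from above. Laser head (-y side, 150 mm tall, 250 mm away or more) and power sensor on a post (+y, 200 mm)
- wheel (a joint): turn of the wheel about the hub's y axis, rad; grows as its top rolls away from the robot. Endless, with ten click-stops at whole multiples of 0.628 (36 degrees); starts at rest in the stop at 0, 0.628, 1.257 or 1.885. A sprung roller resists with up to about 5 N at the rim until half-way between stops, then pulls on into the next; let go, it snaps to the nearer stop (within 3 degrees of half-way it may balance)
- lobe (a point): middle of the outer end of one rim lobe, 92 mm from the hub; turns with the wheel. At joint value 0 it is 18 degrees beyond the top, on the far side; four clicks carry it 144 degrees on round the hub
- lens: a mounted lens: black ring, 36 mm across, on a post with a round 62 mm base, 104 mm tall; loose, not part of the job, to be left where it is. Origin at the centre of its underside
- mirror: a mirror mount: two black 50 mm square plates on a post with a round 62 mm base, 112 mm tall; loose, not part of the job, to be left where it is. Origin at the centre of its underside
- iris: an iris: black disc 42 mm across with a short lever on top, on a post with a round 62 mm base, 131 mm tall; loose, not part of the job, to be left where it is. Origin at the centre of its underside
- holder: an empty post holder: black tube 25 mm across on a 50 x 75 mm foot, 85 mm tall; loose, not part of the job, to be left where it is. Origin at the centre of its underside
- driver: a hex driver lying on the table, 185 mm long, handle 19 mm thick; loose, not part of the job, to be left where it is. Origin at the centre of its underside
- tray: a low clear parts tray with three bays, 75 x 110 x 22 mm; loose, not part of the job, to be left where it is. Origin at the centre of its underside
- optic_case: a round white optic case, 56 mm across, 28 mm tall; loose, not part of the job, to be left where it is. Origin at the centre of its underside
There are look-alikes about, which are no part of the job. What is shaped like the stand but blue is not meant.

How it is judged:
By the outcome, as a careful person would: the job done as asked, in the order asked, and still so for the second after the job is handed in, with the robot touching nothing.
It also fails if it takes over 48 s, if anything falls off the work surface, if the arm or the gripper's body presses on something with over 40 N, if the wrist force passes 120 N, or if a joint passes its speed limit or range.

## Working session

There is one attempt and no reset: what is moved stays moved. The work goes in short steps, Python scripts to look and compute and a tool call to move; the robot and the scene stay as the last step left them, time stands still between calls to the robot, and variables do not carry over. Pictures are saved under pics/ and viewed, at most 10 in all, crops included, and the job is handed in when it is done.

Besides the shell and the picture viewer there is one more tool, called after "Emit:" as name(argument=value, ...) on one line, values as JSON. jog_arm: Moves the arm, as the interface text tells. Its arguments: {"type":"object","properties":{"series":{"type":"array","items":{"type":"array","items":{"type":"number"}}}},"required":["series"]}

```bash
mkdir -p pics
cat > h.py <<'E'
import numpy as np, cv2
from workcell import observe, read_camera, sign_off
from scipy.spatial.transform import Rotation as R
def cam(n,fn=None):
    c=read_camera(n)
    if fn: cv2.imwrite('pics/'+fn,c['pixels'][:,:,::-1])
    return c
def f(c): return c['pixels'].shape[0]/2/np.tan(np.radians(c['vfov'])/2)
def proj(c,p):
    q=c['view'][:3,:3]@np.asarray(p,float)+c['view'][:3,3]
    return np.array([c['cx'],c['cy']])+f(c)*q[:2]/q[2]
def ray(c,u,v):
    V=c['view'];d=V[:3,:3].T@np.array([(u-c['cx'])/f(c),(v-c['cy'])/f(c),1]);return -V[:3,:3].T@V[:3,3],d
def plane(c,u,v,z):
    o,d=ray(c,u,v);return o+d*(z-o[2])/d[2]
E
python3 - <<'E'
from h import *
for n in('side','top'):
    c=cam(n,n+'0.png');print(n,c['vfov'],c['cx'],c['cy'],np.round(c['view'],3).tolist())
s=observe();print(s['t'],s['tcp_pos'],R.from_rotvec(s['orientation']).as_matrix().round(3))
E
```

```text
side 57.409803510982684 280.88621051619447 203.04506334999064 [[0.74, -0.673, -0.017, -0.369], [-0.481, -0.511, -0.713, 0.366], [0.471, 0.535, -0.701, 0.855], [0.0, 0.0, 0.0, 1.0]]
top 46.24450578747185 283.60848055300795 217.8322784634186 [[-0.013, -0.999, 0.033, 0.004], [-0.998, 0.011, -0.06, 0.512], [0.06, -0.034, -0.998, 1.198], [0.0, 0.0, 0.0, 1.0]]
0.1 [0.16330231 0.52473934 0.23047088] [[ 0.955 -0.297 -0.   ]
 [-0.297 -0.955 -0.002]
 [ 0.     0.002 -1.   ]]
```

View pics/side0.png

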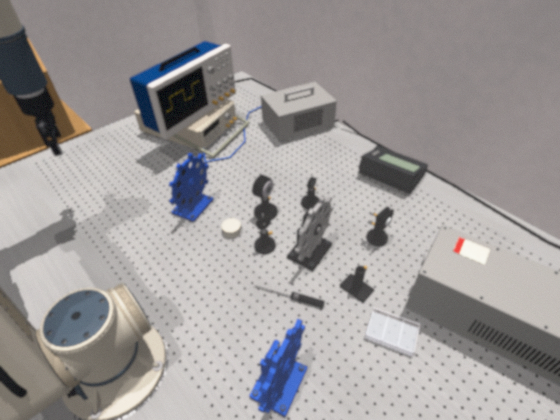

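View pics/top0.png

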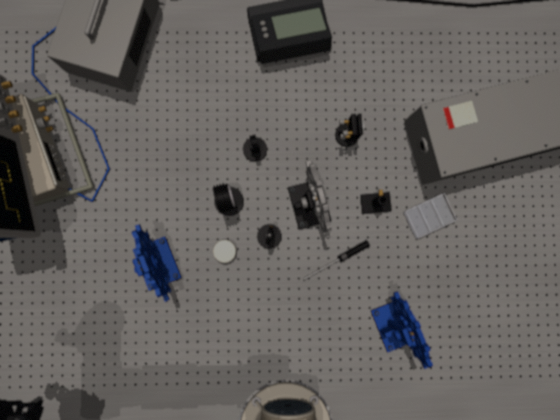

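The candidates shaped like the stand are: blue stand at side (190,185) / top (155,262), blue stand at side (282,365) / top (402,325), and the black-footed bare-metal wheel at side (313,232) / top (312,197). The last one fits, being black with bare metal. I'll confirm it in an enlarged crop.

Run:
```python
from h import *
a=cv2.imread('pics/side0.png')[180:280,270:360];b=cv2.imread('pics/top0.png')[145:245,270:350]
a=cv2.resize(a,None,fx=4.4,fy=4.4,interpolation=cv2.INTER_CUBIC);b=cv2.resize(b,None,fx=4.4,fy=4.4,interpolation=cv2.INTER_CUBIC)
cv2.imwrite('pics/crop1.png',np.hstack([a,b]))
```

```text
(no output)
```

View pics/crop1.png

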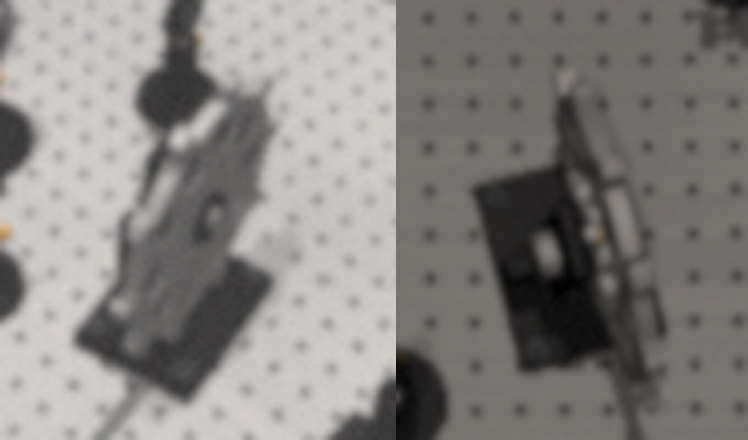

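The crop confirms a bare-metal wheel on a black foot. Hub cap is at side (317.7,229), and the foot corners are at side (287.5,257.3), (312.7,271.4), (331.8,244.8) and top (288,187.5), (298.6,229).

Run:
```python
from h import *
s=cam('side');t=cam('top')
P=lambda c,u,v,z:plane(c,u,v,z).round(4)[:2]
print('foot side',[P(s,*q,z) for q,z in(((287.5,257.3),.006),((312.7,271.4),.0),((331.8,244.8),.006))])
print('foot top',[P(t,*q,.012) for q in((288,187.5),(298.6,229.1),(317.5,223.4))])
print('hub side',P(s,317.7,228.9,.105))
a,b=P(t,308.4,162,.12),P(t,327.7,236,.12);print('wheel ends top',a,b,np.linalg.norm(a-b),(a+b)/2,np.degrees(np.arctan2(*(a-b)[::-1])))
```

```text
foot side [array([ 0.4856, -0.0418]), array([ 0.506 , -0.1191]), array([ 0.6074, -0.0951])]
foot top [array([ 0.5878, -0.0141]), array([ 0.4841, -0.039 ]), array([ 0.4977, -0.0861])]
hub side [ 0.5546 -0.0837]
wheel ends top [ 0.6325 -0.0565] [ 0.4638 -0.0975] 0.17361074275516472 [ 0.54815 -0.077  ] 13.6600402075098
```

Hub ≈ (0.551, -0.0765) and yaw ≈ 13.6°. The plan is to shut the fingers and line tool x up with the wheel plane. Each click then pushes the lobe that stands 18° before the top level up to 18° past it, from front face x = -45 to +12 at z ≈ 0.187.

Emit:
jog_arm(series=[[3,3,-4,-8,255],[7,7,-4,-16,255],[11,11,-4,-24,255],[15,15,-4,-31,255],[19,18.5,-4,-31,255],[22,21.5,-4,-31,255],[25,24.4,-4,-31,255],[25,24.4,-4,-31,255]])

```text
t: 1.0
tcp_pos: [0.3306, 0.2144, 0.2717]
orientation: [-3.12, -0.37, -0.001]
force: [-0.2, 0.5, 0.4]
opening: 0.0002
gripper_force: 0.0
```

```bash
cat >> h.py <<'E'
HUB=np.array([.551,-.0765]);YAW=np.radians(13.6)
def st(hub=HUB,yaw=YAW):
    s=observe();M=R.from_rotvec(s['orientation']).as_matrix();p=np.array(s['tcp_pos'])
    ex=np.array([np.cos(yaw),np.sin(yaw)]);ey=np.array([-ex[1],ex[0]]);d=p[:2]-hub
    print('t',s['t'],'tcp',p.round(4),'wheel x,y,z mm',(1000*np.array([d@ex,d@ey,p[2]-.105])).round(1),'toolyaw',np.degrees(np.arctan2(M[1,0],M[0,0])).round(2),'F',np.round(s['force'],1),'open',s['opening'])
    g=np.append(hub-.056*ex,.225);print('to approach, tool cm',(100*M.T@(g-p)).round(2))
E
python3 -c "
from h import *
st()"
```

```text
t 1.0 tcp [0.3306 0.2144 0.2717] wheel x,y,z mm [-145.8  334.6  166.7] toolyaw 13.52 F [-0.2  0.5  0.4] open 0.0001919490728067275
to approach, tool cm [ 9.02 33.44  4.68]
```

Emit:
jog_arm(series=[[1.2,4.4,0.5,0,255],[2.5,9,1,0,255],[3.8,13.6,2,0,255],[5,18.2,3,0,255],[6.2,22.8,3.6,0,255],[7.5,27.4,3.6,0,255],[9,33.4,3.6,0,255],[9,33.4,3.6,0,255]])

```text
t: 1.8
tcp_pos: [0.4972, -0.0891, 0.2342]
orientation: [3.119, 0.368, -0.003]
force: [-0.2, 1.1, -1.3]
opening: -0.0001
gripper_force: 0.0
```

Run:
```python
from h import *
st()
s=cam('side');t=cam('top')
a=s['pixels'][160:280,250:360,::-1];b=t['pixels'][145:265,260:360,::-1]
a=cv2.resize(a,None,fx=3.7,fy=3.7,interpolation=2);b=cv2.resize(b,None,fx=3.7,fy=3.7,interpolation=2)
cv2.imwrite('pics/c2.png',np.hstack([a,b]))
```

```text
t 1.8 tcp [ 0.4972 -0.0891  0.2342] wheel x,y,z mm [-55.3   0.4 129.2] toolyaw 13.47 F [-0.2  1.1 -1.3] open -9.229681723350338e-05
to approach, tool cm [-0.07  0.04  0.92]
```

View pics/c2.png

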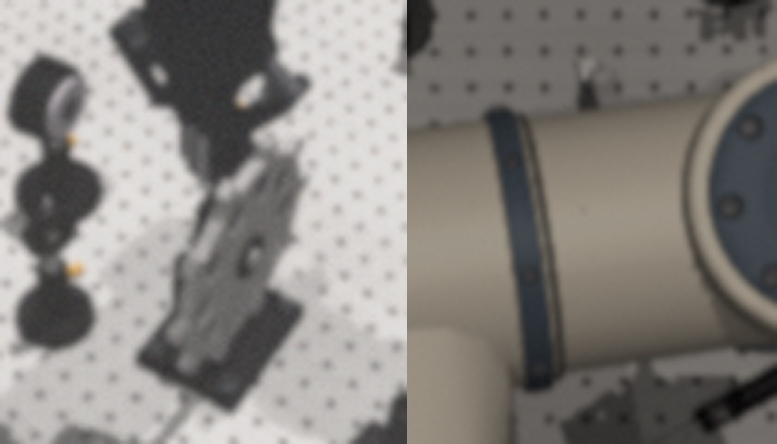

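The side view shows the shut fingertip (crop (205,185)) above the rim on the robot's side of the hub, in line with the wheel plane. The top view is hidden by the arm. Descending next.

Emit:
jog_arm(series=[[0,0,1.2,0,255],[0,0,2.4,0,255],[0,0,3.4,0,255],[0,0,4.2,0,255],[0,0,4.7,0,255],[0,0,4.7,0,255]])

```text
t: 2.5
tcp_pos: [0.4957, -0.085, 0.1875]
orientation: [-3.119, -0.376, 0.002]
force: [0.7, -0.7, 0.5]
opening: 0.0004
gripper_force: 0.0
```

Emit:
jog_arm(series=[[0.6,0,0,0,255],[1.2,0,0,0,255],[1.8,0,0,0,255],[2.2,0,0,0,255],[2.6,0,0,0,255],[3.0,0,0,0,255],[3.4,0,0,0,255],[3.4,0,0,0,255]])

```text
t: 3.3
tcp_pos: [0.5299, -0.077, 0.188]
orientation: [-3.119, -0.375, -0.0]
force: [0.7, 0.3, 0.2]
opening: 0.0
gripper_force: 0.0
```

Run:
```python
from h import *
st()
s=cam('side')
a=s['pixels'][160:280,250:360,::-1]
cv2.imwrite('pics/c3.png',cv2.resize(a,None,fx=5,fy=5,interpolation=2))
```

```text
t 3.3 tcp [ 0.5299 -0.077   0.188 ] wheel x,y,z mm [-20.6   4.5  83. ] toolyaw 13.71 F [0.7 0.3 0.2] open 2.6154852586794297e-05
to approach, tool cm [-3.54  0.44 -3.7 ]
```

View pics/c3.png

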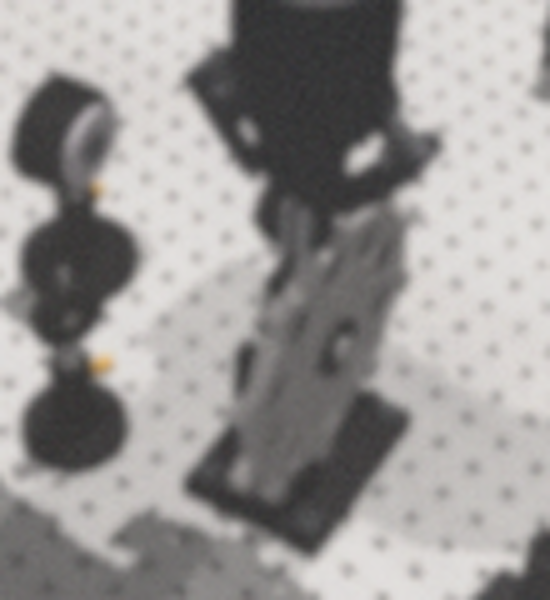

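The tip sits in the rim at crop (300,245), near the half-way point where the detent force is about zero. I'll continue to the stop with a small correction in y.

Emit:
jog_arm(series=[[0.3,0.1,0,0,255],[0.6,0.2,0,0,255],[0.9,0.3,0,0,255],[1.2,0.3,0,0,255],[1.5,0.3,0,0,255],[1.8,0.3,0,0,255],[2.1,0.3,0,0,255],[2.1,0.3,0,0,255]])

```text
t: 4.15
tcp_pos: [0.5507, -0.075, 0.1882]
orientation: [3.119, 0.375, -0.0]
force: [0.4, -0.1, 0.2]
opening: 0.0
gripper_force: 0.0
```

Emit:
jog_arm(series=[[-0.2,0,0,0,255],[-0.2,0,-1.5,0,255],[-0.2,0,-3,0,255],[-2.5,0,-3,0,255],[-5.5,0,-3,0,255],[-5.5,0,-3,0,255],[-5.5,0,-3,0,255]])

```text
t: 4.85
tcp_pos: [0.4966, -0.0884, 0.2188]
orientation: [3.119, 0.375, 0.002]
force: [0.6, -0.3, 1.1]
opening: 0.0002
gripper_force: 0.0
```

Run:
```python
from h import *
st()
s=cam('side',"s4.png")
a0=cv2.imread('pics/side0.png')[195:280,280:345];a=s['pixels'][195:280,280:345,::-1]
cv2.imwrite('pics/c4.png',cv2.resize(np.hstack([a0,a]),None,fx=6,fy=6,interpolation=2))
```

```text
t 4.85 tcp [ 0.4966 -0.0884  0.2188] wheel x,y,z mm [-55.6   1.2 113.8] toolyaw 13.7 F [ 0.6 -0.3  1.1] open 0.00024370978406482004
to approach, tool cm [-0.04  0.12 -0.62]
```

View pics/c4.png

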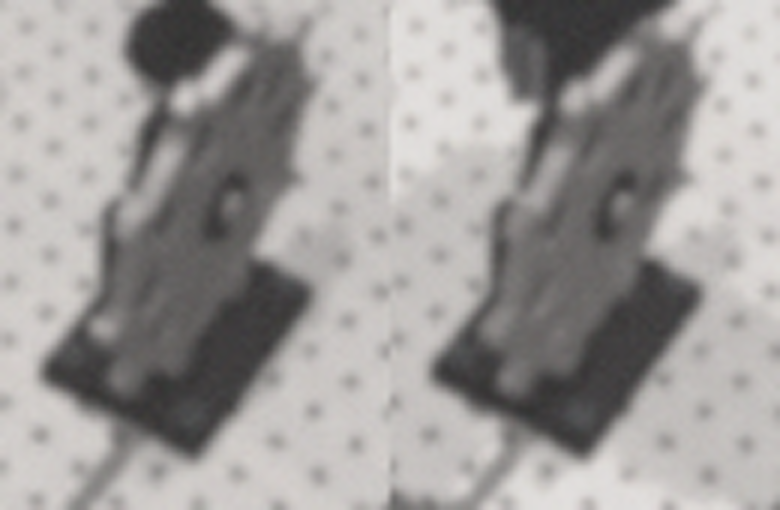

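The wheel rests in a stop again, and the mid-push picture had its lower lobes shifted. For the second click I'll read the force mid-push to confirm contact.

Emit:
jog_arm(series=[[0,0,1.2,0,255],[0,0,2.4,0,255],[0,0,3.1,0,255],[0,0,3.1,0,255],[0.6,0,3.1,0,255],[1.1,0,3.1,0,255],[1.6,0,3.1,0,255],[1.8,0,3.1,0,255]])

```text
t: 5.7
tcp_pos: [0.5148, -0.0841, 0.1875]
orientation: [3.119, 0.375, -0.0]
force: [-3.7, -1.0, 2.5]
opening: 0.0001
gripper_force: 1.6
```

Emit:
jog_arm(series=[[0.3,0,0,0,255],[0.6,0,0,0,255],[0.8,0,0,0,255]])

```text
t: 6.0
tcp_pos: [0.5227, -0.0819, 0.1873]
orientation: [-3.119, -0.375, -0.001]
force: [-1.2, -0.9, 1.2]
opening: 0.0002
gripper_force: 0.9
```

Run:
```python
from h import *
st()
s=cam('side',"s5.png")
a0=cv2.imread('pics/s4.png')[195:280,280:345];a=s['pixels'][195:280,280:345,::-1]
cv2.imwrite('pics/c5.png',cv2.resize(np.hstack([a0,a]),None,fx=6,fy=6,interpolation=2))
```

```text
t 6.0 tcp [ 0.5227 -0.0819  0.1873] wheel x,y,z mm [-28.8   1.4  82.3] toolyaw 13.71 F [-1.2 -0.9  1.2] open 0.0002300177141856542
to approach, tool cm [-2.72  0.14 -3.77]
```

View pics/c5.png

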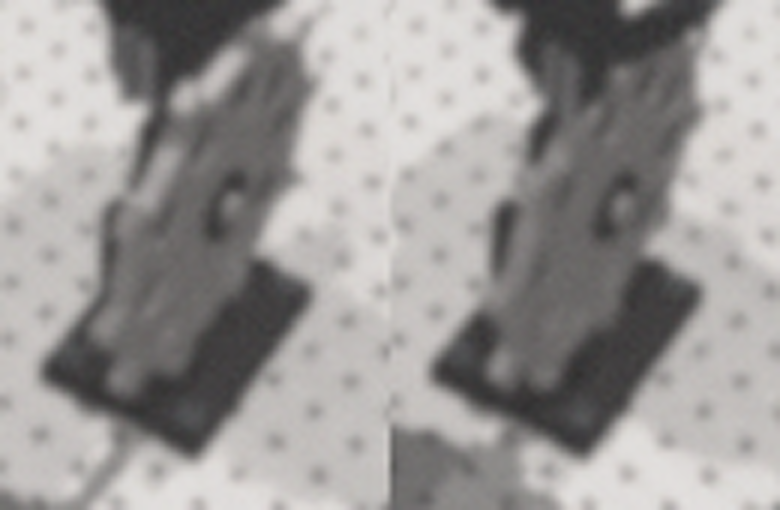

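The force was 3.7 N against the push and the lower lobes have shifted (crop right, (505,370) and (545,380)), so the wheel is turning. I'll finish click 2 and carry on to click 3.

Emit:
jog_arm(series=[[0.5,0,0,0,255],[0.9,0,0,0,255],[1.3,0,0,0,255],[1.7,0,0,0,255],[2.1,0,0,0,255],[2.5,0,0,0,255],[2.9,0,0,0,255],[2.9,0,0,0,255]])

```text
t: 6.85
tcp_pos: [0.5508, -0.075, 0.1871]
orientation: [-3.119, -0.375, 0.0]
force: [0.3, 0.3, 0.5]
opening: -0.0002
gripper_force: 0.0
```

Emit:
jog_arm(series=[[-0.2,0,0,0,255],[-0.2,0,-1.5,0,255],[-0.2,0,-3,0,255],[-2.5,0,-3,0,255],[-5.5,0,-3,0,255],[-5.5,0,-3,0,255],[-5.5,0,-3,0,255]])

```text
t: 7.55
tcp_pos: [0.4966, -0.0884, 0.2179]
orientation: [3.119, 0.375, 0.002]
force: [-0.0, 1.2, 0.0]
opening: -0.0
gripper_force: 0.0
```

Emit:
jog_arm(series=[[0,0,1.2,0,255],[0,0,2.4,0,255],[0,0,3,0,255],[0,0,3,0,255],[0.6,0,3,0,255],[1.1,0,3,0,255],[1.6,0,3,0,255],[1.8,0,3,0,255]])

```text
t: 8.35
tcp_pos: [0.5149, -0.0841, 0.1875]
orientation: [3.119, 0.375, -0.0]
force: [-3.3, -1.8, 2.3]
opening: -0.0
gripper_force: 1.6
```

```bash
python3 -c "
from h import *
st()"
```

```text
t 8.35 tcp [ 0.5149 -0.0841  0.1875] wheel x,y,z mm [-36.9   1.1  82.5] toolyaw 13.71 F [-3.3 -1.8  2.3] open -7.140043488958597e-06
to approach, tool cm [-1.91  0.11 -3.75]
```

The third push shows the same force signature. Next I'll finish it, then make the fourth.

Emit:
jog_arm(series=[[0.5,0,0,0,255],[1,0,0,0,255],[1.5,0,0,0,255],[2,0,0,0,255],[2.5,0,0,0,255],[3.1,0,0,0,255],[3.7,0,0,0,255],[3.7,0,0,0,255]])

```text
t: 9.15
tcp_pos: [0.5511, -0.0749, 0.187]
orientation: [-3.119, -0.375, 0.0]
force: [-1.2, -0.6, 0.6]
opening: -0.0004
gripper_force: 0.0
```

Emit:
jog_arm(series=[[-0.2,0,0,0,255],[-0.2,0,-1.5,0,255],[-0.2,0,-3,0,255],[-2.5,0,-3,0,255],[-5.5,0,-3,0,255],[-5.5,0,-3,0,255],[-5.5,0,-3,0,255]])

```text
t: 9.85
tcp_pos: [0.4965, -0.0884, 0.2179]
orientation: [3.119, 0.375, 0.002]
force: [-0.7, 0.0, -0.8]
opening: 0.0004
gripper_force: 0.0
```

Emit:
jog_arm(series=[[0,0,1.2,0,255],[0,0,2.4,0,255],[0,0,3,0,255],[0,0,3,0,255],[0.6,0,3,0,255],[1.1,0,3,0,255],[1.6,0,3,0,255],[1.8,0,3,0,255]])

```text
t: 10.65
tcp_pos: [0.5149, -0.0841, 0.1875]
orientation: [3.119, 0.375, -0.0]
force: [-3.6, -0.4, 2.1]
opening: -0.0001
gripper_force: 1.6
```

Emit:
jog_arm(series=[[0.5,0,0,0,255],[1,0,0,0,255],[1.5,0,0,0,255],[2,0,0,0,255],[2.5,0,0,0,255],[3.1,0,0,0,255],[3.7,0,0,0,255],[3.7,0,0,0,255]])

```text
t: 11.45
tcp_pos: [0.5511, -0.0749, 0.187]
orientation: [-3.119, -0.375, -0.0]
force: [-0.7, 0.4, 0.1]
opening: -0.0001
gripper_force: 0.0
```

Emit:
jog_arm(series=[[-0.2,0,0,0,255],[-0.2,0,-1.5,0,255],[-0.2,0,-3,0,255],[-0.2,0,-6,0,255],[-5,0,-8,0,255],[-10,0,-8,0,255],[-15,0,-8,0,255],[-15,0,-8,0,255]])

```text
t: 12.25
tcp_pos: [0.3999, -0.1118, 0.2685]
orientation: [-3.119, -0.373, -0.003]
force: [0.9, -0.6, 1.8]
opening: 0.0002
gripper_force: 0.0
```

Run:
```python
from h import *
st()
s=cam('side',"s6.png")
a0=cv2.imread('pics/side0.png')[160:300,240:380];a=s['pixels'][160:300,240:380,::-1]
cv2.imwrite('pics/c6.png',cv2.resize(np.hstack([a0,a]),None,fx=2.8,fy=2.8,interpolation=2))
```

```text
t 12.25 tcp [ 0.3999 -0.1118  0.2685] wheel x,y,z mm [-155.2    1.2  163.5] toolyaw 13.64 F [ 0.9 -0.6  1.8] open 0.00022942517104796546
to approach, tool cm [9.91 0.13 4.37]
```

View pics/c6.png

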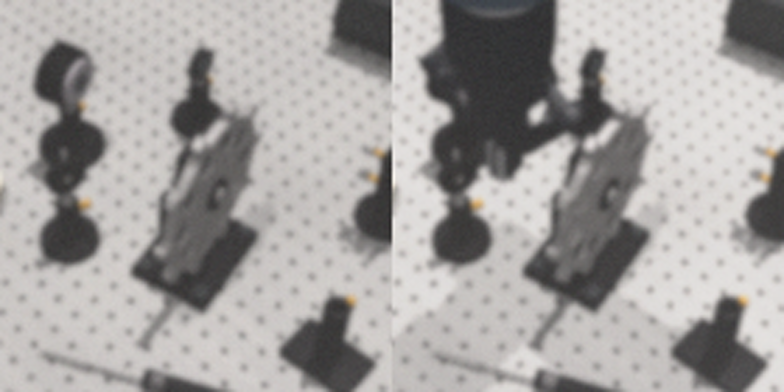

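After the fourth push the wheel rests in a click-stop: its outline matches the start view, with the hub at crop (610,190). The neighbours haven't moved, and the arm is clear.

```bash
python3 -c "
from h import *
print(sign_off())"
```

```text
the job is handed in; nothing more can be done
None
```

I rolled the wheel's top four clicks away from the robot with light fingertip pushes, left it at rest in a click-stop with the arm clear, and handed the job in at about 12 s. The count rests on four separate pushes, with mid-push force readings of about 4 N on clicks 2–4 and a shifted lobe outline in the picture for click 1; I had no direct reading of the wheel angle or the sensor's light.

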